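Box the cork-faced bumper and click the slide cover shut

ROBOT

A 6-joint arm with a two-finger parallel gripper is mounted at the origin on the work surface. World frame = base frame: x ahead of the robot, y to its left, z up, the work surface at z = 0. Lengths are in m, angles in rad, forces in N, time in s.
With the tool pointing down it reaches from about 0.375 to 0.9 m from the base axis. Payload 3.1 kg.
Tool frame: the origin (TCP) lies at the very end of the fingers, on their centre line; the grasp point (between the pads) lies 19 mm behind it; z points along the fingers, y is the line along which they close (so a half turn about z gives the same grasp; the last joint's range is limited). The gripper opens to 85 mm and grips with 20 to 120 N. Pads are 22 mm wide; open, the fingers measure 114 mm over their backs; the gripper's body (76 mm by 85 mm) begins 54 mm behind the grasp point. The pads swing forward as they close: fully open they stand 13 mm farther back than shut.
Start: joints at [1.171, 0.527, 1.433, -0, 1.181, -0.178], TCP at [0.137, 0.61, 0.231] pointing down, gripper open.
Joint ranges: [-3.08, 3.08], [-0.75, 2.2], [0.22, 2.44], [-1.43, 4.57], [0, 2.65], [-2.85, 2.85]. Speed limits (rad/s): [2.79, 2.79, 3.14, 3.14, 3.14, 3.14].

INTERFACE

Orientations are given as [roll, pitch, yaw] about the fixed x, y, z axes, in that order (R = Rz(yaw) Ry(pitch) Rx(roll)).
In Python, from rig import robot gives the robot as it stands. The module is installed in compiled form; this text tells all that it offers.
- The arm moves only by the tool arm_command, never from a script. Its argument "steps" is text: rows parted by semicolons, each of 7 numbers parted by spaces: the closure, from -1 (fully open) to 1 (shut), then the shift along the tool's x, y, z in mm, then the turn, a rotation vector about the tool's x, y, z in degrees. In form: grip tx ty tz rx ry rz; .... A call has 1 to 20 rows; each row is the pose to reach, as a shift and turn from the pose commanded when the call began, along the tool's axes at that moment; what a row does not reach only later rows make up. A row lasts 1/8 s, in which the tool goes at most 62.5 mm and 10.7 degrees, less where a joint would pass 70% of its speed; a pose out of reach is approached as far as the arm can. A call with a gripper value outside its range is refused whole. The fingers move at their own pace and stop on an object; "newtons" is the grip in N (left out, the last holds). Time passes only in rows, so rows that repeat a pose let the fingers close. It gives the time, the measured TCP pose, the force, the opening and the grip force at its end, in the units of the state.
- robot.get_state(): the state, without advancing time (a new reading comes with each control period).
- robot.capture(name): name is "side" or "top"; returns the picture (480x640x3 uint8, red, green, blue); there is no depth.
- robot.camera_params(name): a dict with "mtx" (3x3 intrinsics, pixels), "R" (3x3) and "t" (3): a world point X has camera coordinates R X + t. Camera axes: x right, y down, z forward; pixel columns grow to the right and rows downward; lengths in m; the calibration is good to about 2 mm. A picture is of the moment at which its call begins. camera_params takes no time and is no camera call.
- robot.job_done(): hands the job in; it is judged then, once.
The state is a dict: "time": time; "joint_pos": joint angles; "qd": joint speeds; "joint_torque": joint torques, N m; "ee_pos": TCP position; "tool_rot": TCP orientation; "contact_force": force on the tool from outside, world axes, zero at the start; "torque": the same for the moment, N m; "opening": finger opening in m; "grasp_force": force on a finger pad.
Only numpy, scipy, OpenCV 4.12 (cv2) and the standard library are available. Lean on these libraries where they do the work, as an engineer would, in place of code of your own. Each camera call takes 0.05 s, during which the arm holds its last target. There are 200 camera calls.

TASK

Take the cork-faced brass bumper off the turntable and stand it, cork up, in the open well of the wooden slide-cover box, about in the middle. Then slide the red cover over it along its rails until its springy brass tab clicks down past the ledge, pushing gently so that the cover is not rammed against its end stops, and let go. Leave everything else where it stands.

Things in the scene. Friction and masses are not known exactly. Their poses are not given: they have to be found in the camera images.
- bumper: the cork-faced bumper: brass cylinder 28 mm in diameter and 20 mm tall with a 26 mm wide, 6 mm thick cork disc on top (26 mm tall in all), 90 g, standing on the turntable in any one of its four places. Origin: centre of its underside; z up
- turntable: cast iron turntable, a fixed disc of radius 111 mm with a knurled rim, top 35 mm above the counter; four things stand on it about 68 mm from its centre, a quarter turn apart. Origin: centre of its underside, on the counter
- case: wooden box screwed to the counter, 252 mm long (x -122 to +130 mm), 96 mm wide (y), 40 mm tall, with aluminium rails (up to 54 mm, lips reaching in to y = +-41 mm) along both long sides. Origin: on the counter under its centre line; z up; +x is the way the cover closes. x -122 to 39 mm is a solid deck 40 mm high, 39 to 89 mm the open well, the rest an end wall
- case_well (a point): centre of the floor of the box's open well, 64 mm along +x from the box's origin; the well is 50 mm long (x) and 80 mm wide (y), its floor 6 mm above the counter, its walls 40 mm
- cover: red sliding cover, 100 mm (x, -35 to +65 mm of its origin) by 86 mm (y), 4 mm thick, held in the rails so that it only slides along the box's x. Origin: on its underside, mid-width, 46 mm above the counter; axes as the box's. Starts parked over the deck, origin at x = -58 to -36 mm of the box. Sliding takes 2 to 4 N; once clicked, the ledge keeps it from sliding back
- cover_grip (a point): middle of the white push rib on the cover: 10 mm thick (x), 44 mm wide (y), 50 to 70 mm above the counter; this point is 60 mm above the counter and 8 mm ahead (+x) of the cover's origin. Push its rear (-x) face towards +x with shut fingertips, or pinch it from above; the cover behind it is flat and free for 38 mm
- case_stop (a point): nominal place of the cork-faced end stops, on the deck (40 mm up) under the cover, x = 14 mm of the box. Stops and ledge sit on one plate set up to 18 mm either way, unmeasured: the cover clicks with its origin anywhere from x = 22 to 58 mm, 2 mm before the stops. The push rises to 8 to 12 N over the 6 mm before, drops, then rises steeply; they take 20 N
- tab_tip (a point): middle of the round nose (5 mm diameter) of the brass spring tab that trails 58 mm behind the cover's origin, 14 mm wide. In the cover's frame its height is -3 mm while it rides on the steel strip along the deck, -0.5 mm on top of the ledge and -5 mm once it has clicked down past the ledge
- casing_bright: polished yellow brass: a valve casing, an upright tube 23 mm across (25 mm at the foot) and 58 mm tall with a short side port, standing on the turntable; bystander, leave it standing in place. Origin: centre of its underside
- casing_silver: silver-plated: a valve casing, an upright tube 23 mm across (25 mm at the foot) and 58 mm tall with a short side port, standing on the turntable; bystander, leave it standing in place. Origin: centre of its underside
- casing_raw: brown unpolished brass: a valve casing, an upright tube 23 mm across (25 mm at the foot) and 58 mm tall with a short side port, standing on the turntable; bystander, leave it standing in place. Origin: centre of its underside
- mallet: black rubber mallet lying on the counter beyond the box, wooden handle, 270 mm long, head 52 mm across; bystander. Origin: on the counter under the handle, 100 mm from the head
- gauge: steel depth gauge lying flat on the counter beyond the turntable, 155 mm long, cross bar 75 mm, 21 mm tall; bystander. Origin: on the counter under its cross bar
- tin: tin of lapping compound, 64 mm across, 45 mm tall, on the counter beside the turntable; bystander. Origin: centre of its underside
Things that resemble listed ones, but are neither listed nor needed, are in the scene too. What is shaped like the bumper but blue, green or purple is not meant.

How it is judged:
On the way, in this order (a step that is already met when the one before it is completed fails the run):
1. the bumper stands cork up on the floor of the well, released (x of bumper in the frame of case between 0.046 and 0.082 m and y of bumper in the frame of case between -0.03 and 0.03 m and z of bumper in the frame of case between 0.003 and 0.01 m and angle between bumper's own z axis and vertical below 0.15 rad and contact force between the fingers and bumper below 0.1 N), for 0.2 s.
2. the cover is slid shut and its tab has clicked down past the ledge (z of tab_tip in the frame of cover below -0.0041 m and x of cover in the frame of case above 0.015 m), for 0.2 s.
At the end, for the whole second after the job is handed in: The bumper stands upright (within 0.15 rad), cork up, on the floor of the well, within 18 mm of its middle along the box and 30 mm across it; the cover is shut with the tab's nose at least 4.1 mm below the cover's underside, which is only so once it has clicked down past the ledge; both are at rest (all of step 2 and x of bumper in the frame of case between 0.046 and 0.082 m and y of bumper in the frame of case between -0.03 and 0.03 m and z of bumper in the frame of case between 0.003 and 0.01 m and angle between bumper's own z axis and vertical below 0.15 rad and linear speed of bumper below 0.02 m/s and linear speed of cover below 0.01 m/s); the robot touches nothing.
It fails at once if the cover (with its tab) was rammed against the box's ledge or end stops with more than 20 N (contact force between cover and case above 20 N).
It fails at once if a valve casing was shifted by more than 20 mm or tipped over (distance of any of casing_bright, casing_silver, casing_raw from where it was at the start of the episode above 0.02 m or angle between any of casing_bright, casing_silver, casing_raw's own z axis and vertical above 0.3 rad).
It fails at once if the mallet, the depth gauge or the tin was shifted by more than 20 mm (distance of any of mallet, gauge, tin from where it was at the start of the episode above 0.02 m).
It also fails if it takes over 58 s, if anything falls off the work surface, if the arm or the gripper's body presses on something with over 40 N, if the wrist force passes 120 N, or if a joint passes its speed limit or range.

## Working session

There is one attempt and no reset: what is moved stays moved. The work goes in short steps, Python scripts to look and compute and a tool call to move; the robot and the scene stay as the last step left them, time stands still between calls to the robot, and variables do not carry over. Pictures are saved under pics/ and viewed, at most 10 in all, crops included, and the job is handed in when it is done.

Besides the shell and the picture viewer there is one more tool, called after ">>>" as name(argument=value, ...), one argument or row to a line, values as JSON. arm_command: Moves the arm, as the interface text tells. Its arguments: {"type":"object","properties":{"steps":{"type":"string"},"newtons":{"type":"number"}},"required":["steps"]}

```bash
mkdir -p pics; cat > h.py <<'E'
import numpy as np, cv2
from rig import robot
def ray(cam,u,v):
    p=robot.camera_params(cam);K,R,t=[np.array(p[k]) for k in("mtx","R","t")]
    return -R.T@t, R.T@np.linalg.inv(K)@np.array([u,v,1.])
def onz(cam,u,v,z):
    c,d=ray(cam,u,v); return c+d*(z-c[2])/d[2]
def proj(cam,X):
    p=robot.camera_params(cam);q=np.array(p["R"])@np.array(X)+np.array(p["t"]);q=np.array(p["mtx"])@q;return q[:2]/q[2]
def tri(u1,u2): # top px, side px
    a,d=ray("top",*u1);b,e=ray("side",*u2);s=np.linalg.lstsq(np.c_[d,-e],b-a,rcond=None)[0]
    p,q=a+s[0]*d,b+s[1]*e;return (p+q)/2,np.linalg.norm(p-q)
E
python3 - <<'E'
from h import *
for n in("top","side"):
    im=robot.capture(n);cv2.imwrite(f"pics/{n}0.png",im[:,:,::-1]);print(n,ray(n,320,240))
print(robot.get_state())
E
```

```text
top (array([0.38572934, 0.04768741, 1.44840688]), array([ 0.10786867,  0.01310884, -0.99411913]))
side (array([ 0.19694818, -0.66943976,  0.57329957]), array([ 0.36218658,  0.76766537, -0.52882131]))
{'time': 0.1, 'joint_pos': array([ 1.17149206e+00,  5.28366688e-01,  1.43379734e+00, -2.17871246e-05,
        1.18136637e+00, -1.78500408e-01]), 'qd': array([-0.00073979, -0.00108907, -0.00410468,  0.00172539, -0.00128825,
       -0.00126413]), 'joint_torque': array([-5.09744023e-04, -4.43304098e+01, -1.78586090e+01, -2.68192089e-04,
        3.77681354e-03,  1.25012602e-05]), 'ee_pos': array([0.13660594, 0.6092262 , 0.23042809]), 'tool_rot': array([-3.13968212e+00, -3.24234474e-04,  2.92079678e+00]), 'contact_force': array([-0.47961809,  0.38353143,  0.4622591 ]), 'torque': array([-0.0672382 , -0.03679381,  0.01544054]), 'grasp_force': 0.0, 'opening': 0.08565485878431098}
```

View pics/top0.png

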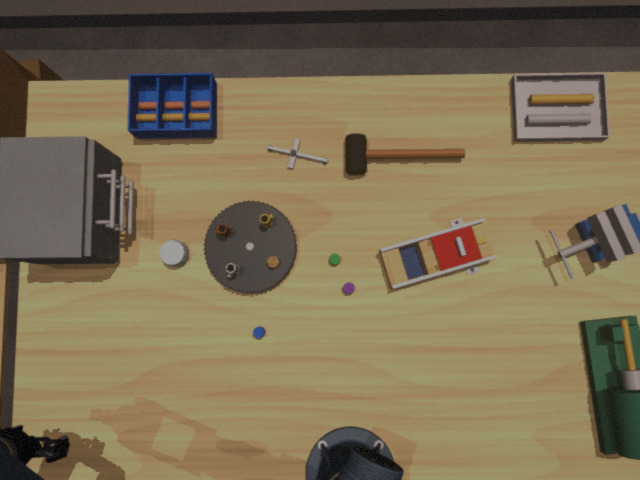

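View pics/side0.png

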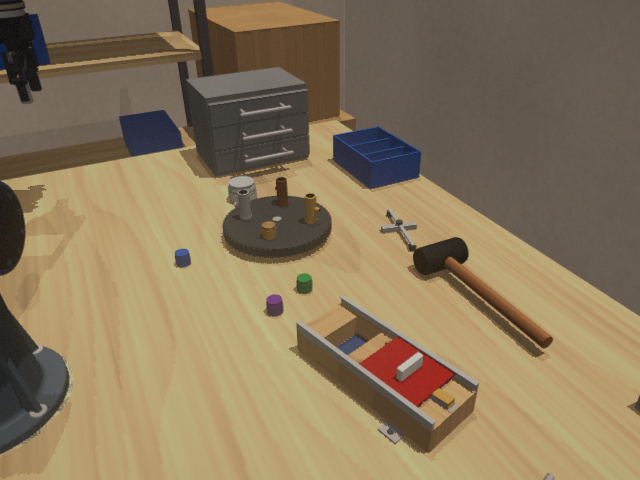

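The candidates that could be taken for the bumper, by top-view pixel:
- cork-topped brass disc on the turntable (273,262)
- blue (259,332)
- green (334,259)
- purple (349,288)

The description fits the turntable one, seen in the side view at (269,230). The well is the blue opening at about top (412,263), and the rib is at about (460,246). Next I'll check the choice in a close crop and measure.

```bash
python3 - <<'E'
from h import *
t=cv2.imread("pics/top0.png");s=cv2.imread("pics/side0.png")
a=cv2.resize(t[200:300,200:300],(400,400),interpolation=cv2.INTER_CUBIC)
c=cv2.resize(t[205:305,375:505],(520,400),interpolation=cv2.INTER_CUBIC)
b=cv2.resize(s[170:270,215:345],(260,200),interpolation=cv2.INTER_CUBIC)
cv2.imwrite("pics/crop1.png",np.hstack([cv2.resize(a,(400,400)),np.vstack([cv2.resize(c,(390,300)),np.zeros((100,390,3),np.uint8)])]))
def blobs(im,lo,hi,box,mn=25):
    x0,y0,x1,y1=box;h=cv2.cvtColor(im,cv2.COLOR_BGR2HSV)[y0:y1,x0:x1]
    m=cv2.inRange(h,np.array(lo),np.array(hi));n,l,st,ce=cv2.connectedComponentsWithStats(m)
    return [(ce[i]+[x0,y0],st[i]) for i in range(1,n) if st[i][4]>=mn],m,(x0,y0)
print("hsv bumper",cv2.cvtColor(t,cv2.COLOR_BGR2HSV)[262,268:280].tolist())
for nm,im,box in(("top",t,(262,250,285,275)),("side",s,(258,218,282,245))):
    print(nm,blobs(im,(5,90,70),(25,255,255),box)[0])
R=blobs(t,(0,180,100),(8,255,255),(375,205,505,305));R2=blobs(t,(174,180,100),(180,255,255),(375,205,505,305))
print("red",R[0],R2[0]);
pts=cv2.findNonZero(R[1]|R2[1])+np.array([375,205]);r=cv2.minAreaRect(pts.astype(np.float32));print(r)
for p in cv2.boxPoints(r):print(p,onz("top",*p,.05))
for nm,z in(("blue well",.006),):
    B=blobs(t,(100,80,30),(125,255,255),(390,235,440,295));print(nm,B[0])
    q=cv2.findNonZero(B[1])+np.array([390,235]);r=cv2.minAreaRect(q.astype(np.float32))
    for p in cv2.boxPoints(r):print(p,onz("top",*p,.04))
W=blobs(t,(0,0,150),(180,70,255),(450,232,472,260),10);print("rib",[(w,onz("top",*w[0],.07)) for w in W[0]])
E
```

```text
hsv bumper [[15, 134, 129], [14, 135, 132], [14, 131, 134], [15, 136, 135], [14, 129, 144], [14, 138, 144], [14, 137, 140], [14, 130, 141], [15, 134, 146], [15, 133, 149], [15, 137, 128], [17, 120, 85]]
top [(array([272.80314961, 261.59055118]), array([  5,   6,  13,  12, 127], dtype=int32))]
side [(array([268.84435798, 230.0311284 ]), array([  4,   3,  15,  19, 257], dtype=int32))]
red [(array([455.07142857, 247.863711  ]), array([  56,   22,   50,   43, 1218], dtype=int32))] []
((455.784423828125, 247.61468505859375), (33.045013427734375, 42.527488708496094), 73.3007583618164)
[430.66974 237.89908] [ 0.54005703 -0.19181415  0.05      ]
[471.4037 225.6789] [ 0.56786755 -0.28726942  0.05      ]
[480.8991 257.3303] [ 0.4936914 -0.3065026  0.05     ]
[440.16516 269.55048] [ 0.46612035 -0.21162877  0.05      ]
blue well []
[400.47318 252.14143] [ 0.50823051 -0.12209151  0.04      ]
[412.66098 247.6512 ] [ 0.51854618 -0.15082188  0.04      ]
[422.00003 273.     ] [ 0.45898784 -0.1710506   0.04      ]
[409.81223 277.49023] [ 0.44874951 -0.14245765  0.04      ]
rib [((array([461.03389831, 245.71186441]), array([ 7,  5,  9, 18, 59], dtype=int32)), array([ 0.51920944, -0.25718136,  0.07      ]))]
```

View pics/crop1.png

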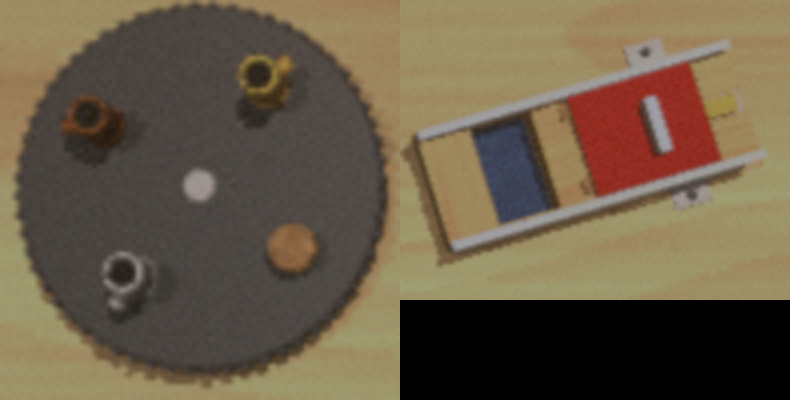

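The crop confirms a round cork-brown disc at top (273,262). The case rails run (381,250)–(484,220) and (393,288)–(497,257), and +x (closing) points to the image's left, with the well at that end.

```bash
python3 - <<'E'
from h import *
t=cv2.imread("pics/top0.png")
hsv=cv2.cvtColor(t,cv2.COLOR_BGR2HSV)
x0,y0,x1,y1=372,205,508,300
m=cv2.inRange(hsv[y0:y1,x0:x1],(0,0,120),(180,60,255))
n,l,st,ce=cv2.connectedComponentsWithStats(m)
P=[];
for i in range(1,n):
    if st[i][4]<80: continue
    q=np.argwhere(l==i)[:,::-1]+[x0,y0]
    vx,vy,cx,cy=cv2.fitLine(q.astype(np.float32),cv2.DIST_HUBER,0,.01,.01).ravel()
    s=(q-[cx,cy])@[vx,vy];e=[np.array([cx,cy])+k*np.array([vx,vy]) for k in(s.min(),s.max())]
    w=[onz("top",*k,.054) for k in e];print(st[i],e,w,np.linalg.norm(w[0]-w[1]))
    P.append(w)
# bumper
for z in(.061,):print("bumper top",onz("top",272.8,261.6,z))
print("tri mid",tri((272.8,261.6),(268.8,226)))
# turntable centre
cc=[]
print("tt hub",onz("top",249.5,246.3,.035))
for nm,u in(("raw",(221.5,229)),("bright",(264.5,218.7)),("silver",(230.5,267.5))):
    print(nm,onz("top",*u,.093))
# calibration check: rib via two views
h2=cv2.cvtColor(cv2.imread("pics/side0.png"),cv2.COLOR_BGR2HSV)
E
```

```text
[  8  13 105  34 455] [array([380.30877296, 250.00019639]), array([483.99698519, 217.9902301 ])] [array([ 0.512405  , -0.07381636,  0.054     ]), array([ 0.58511579, -0.3161237 ,  0.054     ])] 0.25298162581643074
[84 32 10 19 82] [array([457.79592001, 237.06652385]), array([463.58008734, 254.81090839])] [array([ 0.54098802, -0.25392466,  0.054     ]), array([ 0.49956086, -0.26586304,  0.054     ])] 0.04311304433246309
[ 20  49 106  34 371] [array([392.17250315, 286.5808212 ]), array([496.8491205 , 255.49198596])] [array([ 0.4275073 , -0.09951166,  0.054     ]), array([ 0.49733062, -0.34229996,  0.054     ])] 0.2526290831037175
bumper top [0.48697913 0.17560608 0.061     ]
tri mid (array([0.48770001, 0.17623886, 0.05353954]), np.float64(0.0003693289814275082))
tt hub [0.52560714 0.23328545 0.035     ]
raw [0.56004762 0.28987334 0.093     ]
bright [0.58279498 0.19174417 0.093     ]
silver [0.47206943 0.26847546 0.093     ]
```

>>> arm_command(
  steps="-0.3 -109 -87 30 0 0 10; -0.3 -218 -173 60 0 0 21; -0.3 -327 -260 60 0 0 21; -0.3 -437 -346 60 0 0 21; -0.3 -437 -346 60 0 0 21; -0.3 -437 -346 60 0 0 21; -0.3 -437 -346 60 0 0 21; -0.3 -437 -346 60 0 0 21; -0.3 -437 -346 60 0 0 21; -0.3 -437 -346 100 0 0 21; -0.3 -437 -346 100 0 0 21; -0.3 -437 -346 100 0 0 21; -0.3 -437 -346 100 0 0 21; -0.3 -437 -346 100 0 0 21",
  newtons=30,
)

```text
time: 1.85
ee_pos: [0.4877, 0.1773, 0.1324]
tool_rot: [3.14, 0.002, 2.556]
contact_force: [0.3, 0.2, 0.7]
opening: 0.0556
grasp_force: 0.0
```

>>> arm_command(
  steps="-0.3 -1 -1 40 0 0 0; -0.3 -1 -1 70 0 0 0; -0.3 -1 -1 85 0 0 0; -0.3 -1 -1 93 0 0 0; -0.3 -1 -1 93 0 0 0; -0.3 -1 -1 93 0 0 0; -0.3 -1 -1 93 0 0 0",
)

```text
time: 2.72
ee_pos: [0.4883, 0.1752, 0.0391]
tool_rot: [3.141, 0.001, 2.554]
contact_force: [-0.3, 0.4, -0.2]
opening: 0.0555
grasp_force: 0.0
```

```bash
python3 - <<'E'
from h import *
s=robot.capture("side")[:,:,::-1];t=robot.capture("top")[:,:,::-1]
print(robot.get_state()["ee_pos"],robot.get_state()["contact_force"])
cv2.imwrite("pics/g1.png",np.hstack([cv2.resize(s[140:260,205:345],(420,360)),cv2.resize(t[205:305,200:300],(360,360))]))
E
```

```text
[0.48807923 0.17517323 0.0388732 ] [-0.1717942   0.26242848 -0.63843957]
```

View pics/g1.png

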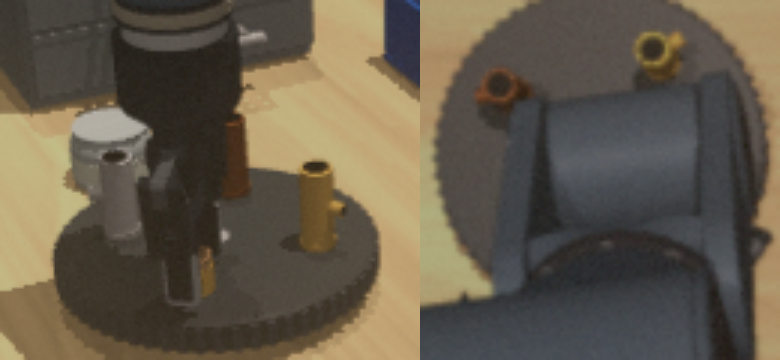

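The outer finger is in front of the bumper (crop ~(205,272)), the bumper lies between the fingers, and the casings are untouched. I'll close and lift.

>>> arm_command(
  steps="1 0 0 0 0 0 0; 1 0 0 0 0 0 0; 1 0 0 0 0 0 0; 1 0 0 0 0 0 0; 1 0 0 0 0 0 0; 1 0 0 0 0 0 0; 1 0 0 0 0 0 0; 1 0 0 0 0 0 0; 1 0 0 -10 0 0 0; 1 0 0 -40 0 0 0; 1 0 0 -90 0 0 0; 1 0 0 -130 0 0 0; 1 0 0 -130 0 0 0; 1 0 0 -130 0 0 0",
  newtons=40,
)

```text
time: 4.58
ee_pos: [0.4869, 0.175, 0.1679]
tool_rot: [-3.141, -0.001, 2.554]
contact_force: [0.7, -0.4, -0.5]
opening: 0.0261
grasp_force: 39.5
```

>>> arm_command(
  steps="1 -30 -45 0 0 0 7; 1 -60 -90 0 0 0 13; 1 -91 -135 0 0 0 20; 1 -121 -180 0 0 0 27; 1 -152 -225 0 0 0 34; 1 -182 -270 0 0 0 40; 1 -182 -270 0 0 0 40; 1 -182 -270 0 0 0 40; 1 -182 -270 0 0 0 40; 1 -182 -270 0 0 0 40; 1 -182 -270 0 0 0 40",
)

```text
time: 5.95
ee_pos: [0.4897, -0.1496, 0.1684]
tool_rot: [-3.142, -0.0, 1.858]
contact_force: [0.0, -0.2, -1.8]
opening: 0.0265
grasp_force: 39.6
```

```bash
python3 - <<'E'
from h import *
s=robot.capture("side")[:,:,::-1];t=robot.capture("top")[:,:,::-1]
st=robot.get_state();e=st["ee_pos"];print(e,st["tool_rot"],st["opening"])
u,v=map(int,proj("side",e));print(u,v,[proj("side",e+[0,0,k]) for k in(-.026,.01,.026)])
s=s.copy()
cv2.imwrite("pics/g2.png",cv2.resize(s[v-70:v+50,u-80:u+80],(800,600),interpolation=cv2.INTER_CUBIC))
E
```

```text
[ 0.48973889 -0.14998906  0.16844597] [3.14143277e+00 1.83922086e-04 1.85717676e+00] 0.026236529576971677
352 261 [array([352.29331721, 276.75512063]), array([352.67997093, 254.8207581 ]), array([352.85850353, 244.6928363 ])]
```

View pics/g2.png

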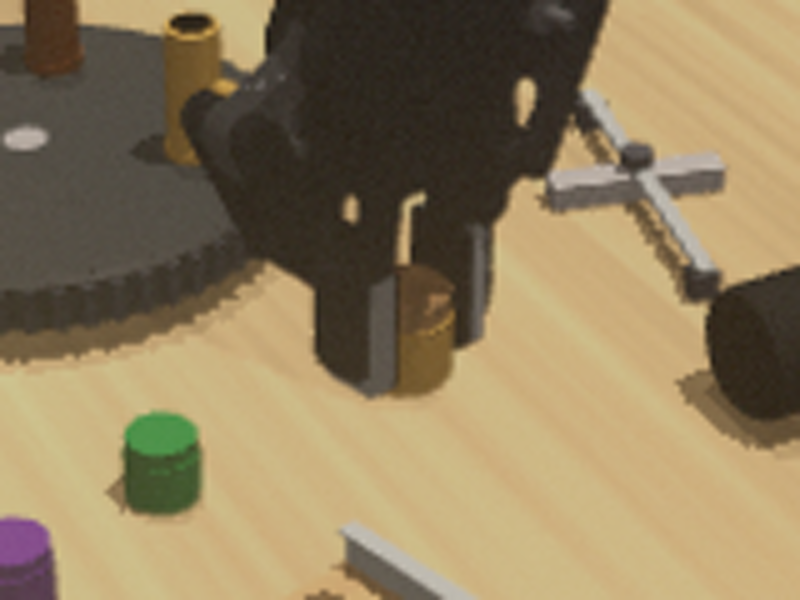

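The bumper hangs upright between the pads with its bottom at crop (425,392), just below the fingertips. The pads are about to close across the well's width, so I'll lower it.

>>> arm_command(
  steps="1 0 -1 40 0 0 0; 1 0 -1 80 0 0 0; 1 0 -1 110 0 0 0; 1 0 -1 130 0 0 0; 1 0 -1 140 0 0 0; 1 0 -1 148 0 0 0; 1 0 -1 153 0 0 0; 1 0 -1 155 0 0 0; 1 0 -1 156 0 0 0; 1 0 -1 156 0 0 0; 1 0 -1 156 0 0 0",
)

```text
time: 7.42
ee_pos: [0.4888, -0.1509, 0.0126]
tool_rot: [3.141, 0.0, 1.856]
contact_force: [0.3, 0.4, -1.3]
opening: 0.0261
grasp_force: 39.6
```

>>> arm_command(
  steps="1 0 0 1 0 0 0; 1 0 0 1.5 0 0 0; 1 0 0 2 0 0 0; 1 0 0 2 0 0 0; 1 0 0 2 0 0 0",
)

```text
time: 8.05
ee_pos: [0.4887, -0.1508, 0.0103]
tool_rot: [-3.142, -0.0, 1.856]
contact_force: [-0.1, -0.2, -0.8]
opening: 0.0267
grasp_force: 39.6
```

>>> arm_command(
  steps="1 0 0 1 0 0 0; 1 0 0 1 0 0 0; 0.6 0 0 1 0 0 0; 0.3 0 0 1 0 0 0; 0.1 0 0 1 0 0 0; 0.05 0 0 1 0 0 0; 0.05 0 0 1 0 0 0; 0.05 0 0 1 0 0 0; 0.05 0 0 -10 0 0 0; 0.05 0 0 -40 0 0 0; 0.05 0 0 -100 0 0 0; 0.05 0 0 -120 0 0 0; 0.05 0 0 -120 0 0 0",
)

```text
time: 9.68
ee_pos: [0.4901, -0.1513, 0.1321]
tool_rot: [3.138, 0.004, 1.856]
contact_force: [0.5, -0.0, -0.0]
opening: 0.0407
grasp_force: 0.0
```

>>> arm_command(
  steps="1 -40 -1 0 0 0 0; 1 -90 -2 0 0 0 0; 1 -135 -2 0 0 0 0; 1 -135 -2 0 0 0 0; 1 -135 -2 0 0 0 0; 1 -135 -2 0 0 0 0",
)

```text
time: 10.42
ee_pos: [0.5238, -0.2791, 0.1293]
tool_rot: [-3.14, -0.003, 1.857]
contact_force: [-0.3, 0.2, 0.3]
opening: -0.0
grasp_force: 0.0
```

```bash
python3 - <<'E'
from h import *
s=robot.capture("side")[:,:,::-1];t=robot.capture("top")[:,:,::-1]
e=robot.get_state()["ee_pos"];print(e)
cv2.imwrite("pics/g3.png",np.hstack([cv2.resize(s[290:450,285:485],(450,360)),cv2.resize(t[210:300,375:460],(340,360))]))
np.save("s.npy",s)
h=cv2.cvtColor(t,cv2.COLOR_BGR2HSV)
for p in((412,262),):print(h[p[1]-3:p[1]+4:3,p[0]-9:p[0]+10:3].tolist())
E
```

```text
[ 0.52433386 -0.27948403  0.1299899 ]
[[[107, 23, 101], [100, 23, 98], [97, 25, 93], [109, 22, 94], [103, 25, 92], [105, 23, 90], [110, 25, 92]], [[115, 15, 99], [109, 21, 99], [106, 29, 98], [110, 24, 96], [110, 25, 93], [105, 28, 90], [105, 22, 91]], [[106, 26, 106], [107, 23, 100], [110, 23, 99], [107, 23, 99], [102, 27, 95], [110, 25, 92], [114, 27, 93]]]
```

View pics/g3.png

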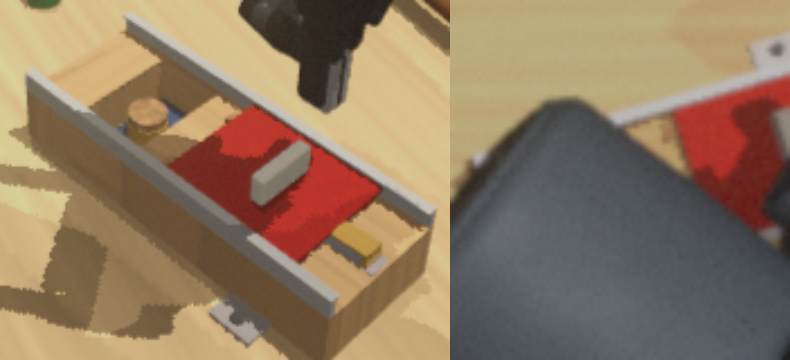

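The bumper stands cork up in the well, with its cork top at side pixel ≈(351,339). The rib stands clear, and the fingers are above and behind it.

```bash
python3 - <<'E'
from h import *
u=np.array([-.281,.9596]);n=np.array([-.9596,-.281]);o=np.array([.5067,-.2118])
f=lambda p:((p[:2]-o)@u,(p[:2]-o)@n)
print("bumper",f(onz("side",350.8,338.9,.032)))
print("rib top",f(onz("side",285+281/2.25,290+166/2.25,.07)))
print("tool",f(robot.get_state()["ee_pos"]))
E
```

```text
bumper (np.float64(0.06233638062860833), np.float64(0.0015335953680741393))
rib top (np.float64(-0.05245315661213117), np.float64(0.009104852582644905))
tool (np.float64(-0.0699047082060717), np.float64(0.0020977557873190084))
```

>>> arm_command(
  steps="1 -3 0 20 0 0 0; 1 -3 0 50 0 0 0; 1 -3 0 70 0 0 0; 1 -3 0 75 0 0 0; 1 -3 0 75 0 0 0; 1 -3 0 75 0 0 0; 1 -3 0 75 0 0 0",
)

```text
time: 11.4
ee_pos: [0.5261, -0.2841, 0.0562]
tool_rot: [3.141, 0.001, 1.856]
contact_force: [-0.4, 0.3, -0.4]
opening: 0.0004
grasp_force: 0.0
```

>>> arm_command(
  steps="1 2 0 0 0 0 0; 1 4 0 0 0 0 0; 1 6 0 0 0 0 0; 1 8 0 0 0 0 0; 1 10 0 0 0 0 0; 1 12 0 0 0 0 0; 1 14 0 0 0 0 0; 1 16 0 0 0 0 0; 1 18 0 0 0 0 0; 1 20 0 0 0 0 0; 1 22 0 0 0 0 0; 1 24 0 0 0 0 0; 1 26 0 0 0 0 0; 1 28 0 0 0 0 0; 1 30 0 0 0 0 0; 1 30 0 0 0 0 0",
)

```text
time: 13.4
ee_pos: [0.5171, -0.2545, 0.0553]
tool_rot: [3.142, -0.001, 1.856]
contact_force: [0.1, -2.2, -2.4]
opening: 0.0004
grasp_force: 1.1
```

```bash
python3 - <<'E'
from h import *
s=robot.capture("side")[:,:,::-1]
e=robot.get_state()["ee_pos"];print(robot.get_state()["contact_force"])
u=np.array([-.281,.9596]);n=np.array([-.9596,-.281]);o=np.array([.5067,-.2118])
print("tool",(e[:2]-o)@u,(e[:2]-o)@n)
cv2.imwrite("pics/g4.png",cv2.resize(s[290:450,285:485],(600,480)))
E
```

```text
[ 1.33118991 -1.53281476 -0.49927954]
tool -0.04389441641246159 0.0020031971232793034
```

View pics/g4.png

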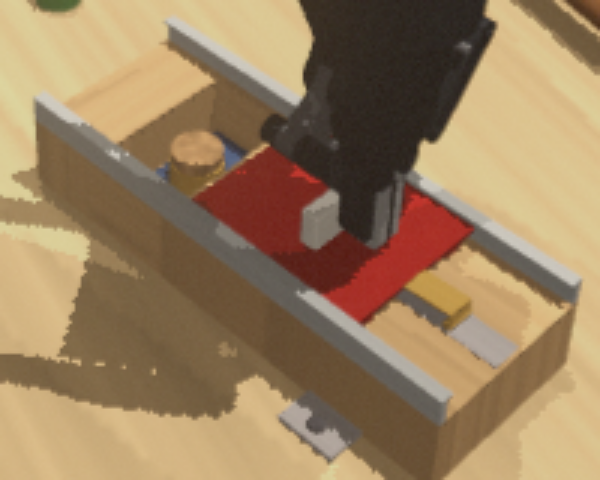

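The cover is moving with the push: the fingers sit against the rib at crop (335,225), the force is about 2 N, and the bumper still stands. I'll continue to just short of the earliest ledge position.

>>> arm_command(
  steps="1 3 0 0 0 0 0; 1 6 0 0 0 0 0; 1 9 0 0 0 0 0; 1 12 0 0 0 0 0; 1 15 0 0 0 0 0; 1 18 0 0 0 0 0; 1 21 0 0 0 0 0; 1 24 0 0 0 0 0; 1 27 0 0 0 0 0; 1 30 0 0 0 0 0; 1 32 0 0 0 0 0; 1 34 0 0 0 0 0; 1 36 0 0 0 0 0; 1 38 0 0 0 0 0; 1 40 0 0 0 0 0; 1 42 0 0 0 0 0",
)

```text
time: 15.45
ee_pos: [0.5054, -0.2146, 0.0554]
tool_rot: [3.141, 0.0, 1.856]
contact_force: [3.6, -3.2, -0.9]
opening: 0.0003
grasp_force: 1.7
```

>>> arm_command(
  steps="1 1 0 0 0 0 0; 1 2 0 0 0 0 0; 1 3 0 0 0 0 0",
)

```text
time: 15.82
ee_pos: [0.5044, -0.2117, 0.0554]
tool_rot: [-3.142, 0.0, 1.856]
contact_force: [3.1, -2.0, -0.3]
opening: -0.0001
grasp_force: 1.6
```

>>> arm_command(
  steps="1 1 0 0 0 0 0; 1 2 0 0 0 0 0; 1 3 0 0 0 0 0",
)

```text
time: 16.2
ee_pos: [0.5037, -0.2089, 0.0554]
tool_rot: [3.142, 0.0, 1.856]
contact_force: [2.6, -3.2, 1.1]
opening: 0.0001
grasp_force: 1.6
```

>>> arm_command(
  steps="1 1 0 0 0 0 0; 1 2 0 0 0 0 0; 1 3 0 0 0 0 0",
)

```text
time: 16.58
ee_pos: [0.5028, -0.206, 0.0554]
tool_rot: [3.142, 0.0, 1.856]
contact_force: [3.0, -2.5, 1.0]
opening: -0.0
grasp_force: 1.7
```

>>> arm_command(
  steps="1 1 0 0 0 0 0; 1 2 0 0 0 0 0; 1 3 0 0 0 0 0",
)

```text
time: 16.95
ee_pos: [0.5019, -0.2031, 0.0553]
tool_rot: [-3.142, -0.0, 1.856]
contact_force: [2.2, -3.5, 1.8]
opening: 0.0001
grasp_force: 1.6
```

>>> arm_command(
  steps="1 1 0 0 0 0 0; 1 2 0 0 0 0 0; 1 3 0 0 0 0 0",
)

```text
time: 17.32
ee_pos: [0.5011, -0.2002, 0.0553]
tool_rot: [-3.142, -0.0, 1.856]
contact_force: [2.0, -2.4, 2.2]
opening: -0.0002
grasp_force: 1.6
```

>>> arm_command(
  steps="1 1 0 0 0 0 0; 1 2 0 0 0 0 0; 1 3 0 0 0 0 0",
)

```text
time: 17.7
ee_pos: [0.5002, -0.1973, 0.0553]
tool_rot: [-3.142, -0.0, 1.856]
contact_force: [1.7, -1.9, 1.8]
opening: 0.0001
grasp_force: 1.7
```

>>> arm_command(
  steps="1 1 0 0 0 0 0; 1 2 0 0 0 0 0; 1 3 0 0 0 0 0",
)

```text
time: 18.08
ee_pos: [0.4994, -0.1945, 0.0553]
tool_rot: [3.142, 0.0, 1.856]
contact_force: [1.7, -3.0, 1.5]
opening: 0.0005
grasp_force: 1.6
```

>>> arm_command(
  steps="1 1 0 0 0 0 0; 1 2 0 0 0 0 0; 1 3 0 0 0 0 0",
)

```text
time: 18.45
ee_pos: [0.4986, -0.1917, 0.0553]
tool_rot: [3.142, 0.0, 1.856]
contact_force: [1.9, -3.5, 0.5]
opening: 0.0001
grasp_force: 2.2
```

>>> arm_command(
  steps="1 1 0 0 0 0 0; 1 2 0 0 0 0 0; 1 2 0 0 0 0 0",
)

```text
time: 18.82
ee_pos: [0.4984, -0.1908, 0.0553]
tool_rot: [3.141, 0.002, 1.857]
contact_force: [2.3, -5.8, 0.5]
opening: -0.0
grasp_force: 3.0
```

>>> arm_command(
  steps="1 0.5 0 0 0 0 0; 1 1 0 0 0 0 0; 1 1 0 0 0 0 0",
)

```text
time: 19.2
ee_pos: [0.4983, -0.1904, 0.0554]
tool_rot: [3.141, 0.003, 1.857]
contact_force: [1.1, -7.7, 0.8]
opening: 0.0
grasp_force: 3.7
```

>>> arm_command(
  steps="1 0.5 0 0 0 0 0; 1 1 0 0 0 0 0; 1 1 0 0 0 0 0",
)

```text
time: 19.58
ee_pos: [0.4981, -0.1897, 0.0554]
tool_rot: [3.141, 0.003, 1.857]
contact_force: [1.2, -7.5, 0.2]
opening: 0.0
grasp_force: 4.0
```

>>> arm_command(
  steps="1 0.5 0 0 0 0 0; 1 1 0 0 0 0 0; 1 1 0 0 0 0 0",
)

```text
time: 19.95
ee_pos: [0.498, -0.1892, 0.0554]
tool_rot: [3.141, 0.004, 1.857]
contact_force: [1.3, -9.9, -0.4]
opening: -0.0001
grasp_force: 4.6
```

>>> arm_command(
  steps="1 0.5 0 0 0 0 0; 1 1 0 0 0 0 0; 1 1 0 0 0 0 0",
)

```text
time: 20.32
ee_pos: [0.4975, -0.1878, 0.0554]
tool_rot: [3.141, 0.003, 1.857]
contact_force: [2.1, -8.2, -0.4]
opening: 0.0001
grasp_force: 3.8
```

>>> arm_command(
  steps="1 0.5 0 0 0 0 0; 1 1 0 0 0 0 0; 1 1 0 0 0 0 0",
)

```text
time: 20.7
ee_pos: [0.4957, -0.1841, 0.0551]
tool_rot: [-3.14, -0.002, 1.856]
contact_force: [-0.6, 0.1, 0.0]
opening: 0.0001
grasp_force: 0.0
```

The force dropped to zero with a 4 mm jump, so it has probably clicked. I'll back off, lift clear and look.

>>> arm_command(
  steps="1 -3 0 0 0 0 0; 1 -8 0 0 0 0 0; 1 -8 0 -30 0 0 0; 1 -8 0 -80 0 0 0; 1 -8 0 -130 0 0 0; 1 -60 0 -180 0 0 0; 1 -120 0 -200 0 0 0; 1 -120 0 -200 0 0 0; 1 -120 0 -200 0 0 0; 1 -120 0 -200 0 0 0",
)

```text
time: 21.95
ee_pos: [0.529, -0.2979, 0.2537]
tool_rot: [-3.139, -0.004, 1.857]
contact_force: [1.1, 0.2, 0.4]
opening: -0.0
grasp_force: 0.0
```

```bash
python3 - <<'E'
from h import *
s=robot.capture("side")[:,:,::-1]
st=robot.get_state();print(st["ee_pos"],st["time"])
cv2.imwrite("pics/g5.png",cv2.resize(s[290:450,285:485],(750,600),interpolation=cv2.INTER_CUBIC))
E
```

```text
[ 0.52924492 -0.29793386  0.25386391] 22.0
```

View pics/g5.png

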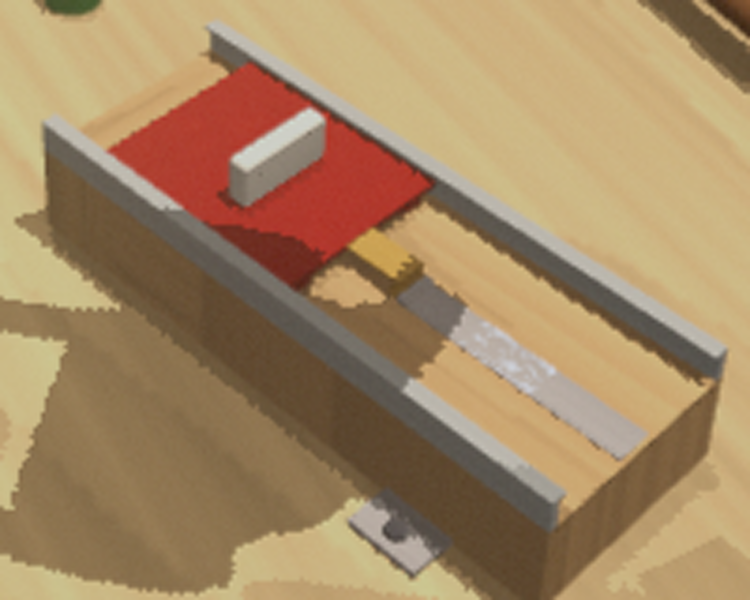

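The cover is over the well and the tab at (385,260) is near the strip's far end. Its nose height can't be judged from this view, so I'll make one gentle confirming push. A steep rise within about 2 mm would mean it is at the stops, past the ledge.

>>> arm_command(
  steps="1 60 0 20 0 0 0; 1 110 0 60 0 0 0; 1 110 0 120 0 0 0; 1 110 0 170 0 0 0; 1 110 0 200 0 0 0; 1 110 0 200 0 0 0; 1 110 0 200 0 0 0; 1 113 0 200 0 0 0; 1 116 0 200 0 0 0; 1 118 0 200 0 0 0; 1 119 0 200 0 0 0; 1 120 0 200 0 0 0; 1 120 0 200 0 0 0",
)

```text
time: 23.62
ee_pos: [0.4965, -0.1849, 0.0553]
tool_rot: [-3.141, -0.0, 1.856]
contact_force: [-0.1, 0.3, 0.7]
opening: 0.0
grasp_force: 0.0
```

>>> arm_command(
  steps="1 0.5 0 0 0 0 0; 1 1 0 0 0 0 0; 1 1 0 0 0 0 0",
)

```text
time: 24.0
ee_pos: [0.4963, -0.1839, 0.0553]
tool_rot: [-3.142, -0.0, 1.856]
contact_force: [1.0, -0.1, 0.3]
opening: 0.0004
grasp_force: 0.0
```

>>> arm_command(
  steps="1 0.5 0 0 0 0 0; 1 1 0 0 0 0 0; 1 1 0 0 0 0 0",
)

```text
time: 24.38
ee_pos: [0.4961, -0.1832, 0.0553]
tool_rot: [3.142, 0.0, 1.856]
contact_force: [-0.5, -1.5, 0.1]
opening: -0.0
grasp_force: 0.3
```

>>> arm_command(
  steps="1 0.5 0 0 0 0 0; 1 1 0 0 0 0 0; 1 1 0 0 0 0 0",
)

```text
time: 24.75
ee_pos: [0.4958, -0.1822, 0.0553]
tool_rot: [3.141, 0.0, 1.856]
contact_force: [-0.8, -1.6, -1.3]
opening: -0.0001
grasp_force: 0.8
```

>>> arm_command(
  steps="1 0.5 0 0 0 0 0; 1 1 0 0 0 0 0; 1 1 0 0 0 0 0",
)

```text
time: 25.12
ee_pos: [0.4957, -0.1817, 0.0553]
tool_rot: [3.141, 0.001, 1.856]
contact_force: [-0.4, -5.6, -1.5]
opening: -0.0001
grasp_force: 2.1
```

The force now rises steeply with almost no travel, well past where it peaked at 10 N, so the cover has clicked and is at the stops. I'll let go and withdraw.

>>> arm_command(
  steps="1 -3 0 0 0 0 0; 1 -9 0 0 0 0 0; 1 -9 0 -30 0 0 0; 1 -9 0 -80 0 0 0; 1 -9 0 -130 0 0 0; 1 -60 0 -180 0 0 0; 1 -120 0 -200 0 0 0; 1 -120 0 -200 0 0 0; 1 -120 0 -200 0 0 0; 1 -120 0 -200 0 0 0",
)

```text
time: 26.38
ee_pos: [0.5281, -0.2941, 0.2539]
tool_rot: [-3.14, -0.004, 1.857]
contact_force: [0.2, 0.9, 0.6]
opening: -0.0001
grasp_force: 0.0
```

```bash
python3 - <<'E'
from h import *
print(robot.get_state()["contact_force"],robot.job_done())
E
```

```text
the job is handed in; nothing more can be done
[0.24683935 0.87055562 0.55941856] None
```

The job is handed in at 26 s, result not reported: the bumper stands cork up mid-well, the cover's tab clicked by force readings (about 10 N peak, drop, then the stops; nose not visible), and the arm is clear.

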